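Load a test cassette into an analyser's sprung loader and lock it with the thumbwheel

ROBOT

A 6-joint arm with a two-finger parallel gripper is mounted at the origin on the work surface. World frame = base frame: x ahead of the robot, y to its left, z up, the work surface at z = 0. Lengths are in mm, angles in rad, forces in N, time in s.
With the tool pointing down it reaches from about 350 to 925 mm from the base axis. Payload 6.4 kg.
Tool frame: the origin (TCP) lies at the very end of the fingers, on their centre line; the grasp point (between the pads) lies 19 mm behind it; z points along the fingers, y is the line along which they close (so a half turn about z gives the same grasp; the last joint's range is limited). The gripper opens to 85 mm and grips with 20 to 120 N. Pads are 22 mm wide; open, the fingers measure 114 mm over their backs; the gripper's body (76 mm by 85 mm) begins 54 mm behind the grasp point. The pads swing forward as they close: fully open they stand 13 mm farther back than shut.
Start: joints at [1.1, 0.245, 1.558, -0, 1.339, -0.174], TCP at [190.097, 621.592, 193.19] pointing down, gripper open.
Joint ranges: [-3.13, 3.13], [-1.02, 2.26], [0.13, 2.54], [-0.95, 4.09], [0.21, 2.88], [-2.74, 2.74]. Speed limits (rad/s): [2.57, 2.57, 3.14, 3.14, 3.14, 3.14].

INTERFACE

Orientations are given as a unit quaternion [x, y, z, w].
In Python, from plant import sensors, optics, workorder gives the robot as it stands.
- The arm moves only by the tool arm_command, never from a script. Its argument "commands" is a list of rows, each a list of 2 entries, a list of its own where there are three numbers: the shift along the world's x, y, z in mm, then the turn, a rotation vector about the world's x, y, z in degrees. A call has 1 to 20 rows; each row is the pose to reach, as a shift and turn from the pose commanded when the call began; what a row does not reach only later rows make up. A row lasts 1/12 s, in which the tool goes at most 41.7 mm and 7.16 degrees, less where a joint would pass 70% of its speed; a pose out of reach is approached as far as the arm can. A call with a gripper value outside its range is refused whole. "claw" is the gripper's target within -1 to 1 (shut at 1, half-way at 0, fully open at -1), set as the call begins (left out, the last holds). The fingers move at their own pace and stop on an object; "grip_force" is the grip in N (left out, the last holds). Time passes only in rows, so rows that repeat a pose let the fingers close. It gives the time, the measured TCP pose, the force, the opening and the grip force at its end, in the units of the state.
- sensors.sense(): the state, without advancing time (a new reading comes with each control period).
- optics.camera(name): name is "side" or "top" or "wrist"; returns a dict with "pixels" (384x512x3 uint8, red, green, blue), "depth" (384x512 float32, mm along the optical axis (not along the pixel's ray), 0 where there is no reading), "camera_matrix" (3x3 intrinsics, pixels), "rvec" (rotation vector, rad) and "tvec" (3), from world to camera coordinates, as OpenCV has them; the wrist camera has in their place "mount" (4x4, takes a point from camera to tool coordinates, whose origin is the TCP and whose axes are the flange's). Camera axes: x right, y down, z forward; pixel columns grow to the right and rows downward; lengths in mm; the calibration is good to about 2 mm. The wrist camera is an equidistant fisheye: a pixel r from the principal point sees the ray r / f radians off the axis. A picture is of the moment at which its call begins: read the wrist's pose just before it.
- workorder.hand_in(): hands the job in; it is judged then, once.
The state is a dict: "t": time; "joint_pos": joint angles; "qvel": joint speeds; "joint_torque": joint torques, N m; "position": TCP position; "orientation": TCP orientation; "ft_force": force on the tool from outside, world axes, zero at the start; "moment": the same for the moment, N m; "width": finger opening in mm; "gripper_force": force on a finger pad.
Only numpy, scipy, OpenCV 4.12 (cv2) and the standard library are available. Lean on these libraries where they do the work, as an engineer would, in place of code of your own. Each camera call takes 0.05 s, during which the arm holds its last target. There are 200 camera calls.

TASK

Take the white test cassette out of its stand, lay it down flat on the counter with its window side up and let go of it, then take it again, set it window side up in the open mouth of the loader and press it down against the sprung stack until it is fully down, below the rim. Then, with a fingertip on the rim of the ribbed thumbwheel in the top of the loader, roll the wheel towards the mouth until the steel locking tongue is all the way out over the cassette. Move the tongue only by the wheel, and leave the pot, the bottle and the beaker where they stand.

Things in the scene. Friction and masses are not known exactly. Their poses are not given: they have to be found in the camera images.
- cassette_center (a point): Centre of the cassette: loose white block, 22 mm thick (x), 100 long (y), 56 wide (z), 0.13-0.25 kg. +x points out of its window side (dark window 50 x 20 mm, round grey port; the back has three grey ribs). Starts on a long edge in the stand, z up, centre 34 mm above the counter. Standing, it tips over once leant 21 degrees. Window up = x up (centre 11 mm high when flat). Either end may go first
- stand: Fixed grey stand, origin at the centre of its underside: a 70 (x) x 110 (y) x 6 mm base with two cheeks 80 mm long (y), their tops 22 mm above the counter, their inner faces 27 mm apart (x), which hold the cassette on edge; its ends are open. Its x is parallel to the cassette's x at the start
- loader: Fixed white loader 78 (x) x 212 (y) x 100 mm high, origin at the centre of its underside. Its -y part (y -106 to +16 mm) is the open-topped magazine with the mouth, its +y part (y +16 to +106 mm) is the 100 mm high housing of the thumbwheel
- bay (a point): Centre of the loader's mouth at its rim, 90 mm above the counter, 45 mm to -y of the loader's origin, axes as loader. Mouth 62 (x) x 106 mm (y): cassette long side along y, 3 mm free all round. The middle 78 mm of each long wall is cut down to 53 mm high, for fingers. The sprung stack's top starts 10 mm below the rim, so a cassette set in stands 12 mm proud
- follower (a joint): How far the sprung stack is pushed down, m: 0 at the start, 0.018 at its stop. Takes about 5 N at first, up to 10 N at the bottom (quick pushes more: 60 N per m/s); a brake keeps it where it is left. At 0.018 the cassette's top lies 84 mm above the counter, 6 mm below the rim; from 0.012 the tongue passes over it
- wheel_top (a point): Top of the thumbwheel's rim, 109 mm above the counter, 107 mm to +y of the mouth's centre, axes as loader. Wheel radius 35 mm, 14 mm wide, rubbery, finely ribbed, axle level along x; only its top 9 mm stand out of the housing's slot (47 mm of rim along y). Rolling its top towards -y (the mouth) drives the tongue out; 1 to 2 N along the rim turns it; it stays where left
- wheel (a joint): Angle of the thumbwheel in rad: 0 tongue fully back, 2.0 at its stop with the tongue fully out; grows as the top of the rim rolls towards the mouth (-y); starts between 0 and 0.25. 1 rad drives the tongue 30 mm
- tongue: Steel locking tongue: a two-tined fork with a 44 mm wide, 7 mm thick nose, sliding out of the housing towards -y over the mouth, its underside 91 mm above the counter. Origin at the middle of its nose's front edge, underside. Fully out, the nose is over the middle of the mouth
- pot: Bystander: specimen pot with red cap, 52 mm across, 65 mm tall, origin under its centre
- bottle: Bystander: small dark bottle with white cap, 44 mm across, 85 mm tall, origin under its centre
- beaker: Bystander: white open beaker, 68 mm across, 80 mm tall, origin under its centre
Mind the look-alikes: they are no part of the job. Of the things like the loader, leave any that is black; of the rest the smaller one is meant.

How it is judged (in metres and radians):
On the way, in this order (a step that is already met when the one before it is completed fails the run):
1. the cassette lies flat on the counter, window side up, let go (angle between cassette_center's own x axis and vertical below 0.1 rad and height (world z) of cassette_center below 0.016 m and contact force between the fingers and cassette below 0.2 N), for 0.2 s.
2. the cassette is down in the loader, window side up, top below the rim (angle between cassette_center's own x axis and vertical below 0.12 rad and horizontal distance between cassette_center and bay below 0.01 m and z of cassette_center in the frame of bay below -0.0115 m and value of joint follower above 0.012 m and value of joint wheel below 1 rad), for 0.2 s.
3. the thumbwheel has driven the tongue all the way out (value of joint wheel above 1.87 rad), for 0.2 s.
At the end, for the whole second after the job is handed in: The cassette rests window side up in the loader's mouth (level within 0.12 rad, centred within 10 mm), pressed down at least 12 mm so that its top is below the rim, the thumbwheel is rolled to within 0.13 rad of its stop (tongue within 4 mm of fully out over the cassette), and all is at rest (angle between cassette_center's own x axis and vertical below 0.12 rad and horizontal distance between cassette_center and bay below 0.01 m and angle between the y axis of cassette_center and the y axis of bay, either way round below 0.15 rad and z of cassette_center in the frame of bay below -0.0115 m and value of joint follower above 0.012 m and value of joint wheel above 1.87 rad and linear speed of cassette below 0.01 m/s); the robot touches nothing.
It fails at once if the robot pushes the tongue itself (more than 1 N) (contact force between any of the fingers, the arm and tongue above 1 N).
It fails at once if a bystander is moved more than 20 mm (distance of any of pot, bottle, beaker from where it was at the start of the episode above 0.02 m).
It also fails if it takes over 72 s, if anything falls off the work surface, if the arm or the gripper's body presses on something with over 40 N, if the wrist force passes 120 N, or if a joint passes its speed limit or range.

## Working session

There is one attempt and no reset: what is moved stays moved. The work goes in short steps, Python scripts to look and compute and a tool call to move; the robot and the scene stay as the last step left them, time stands still between calls to the robot, and variables do not carry over. Pictures are saved under pics/ and viewed, at most 10 in all, crops included, and the job is handed in when it is done.

Besides the shell and the picture viewer there is one more tool, called by a JSON object that holds its "fn" and its "kwargs". arm_command: Moves the arm, as the interface text tells. Its arguments: {"type":"object","properties":{"commands":{"type":"array","items":{"type":"array"}},"claw":{"type":"number"},"grip_force":{"type":"number"}},"required":["commands"]}

```bash
mkdir -p pics; python3 - <<'E'
from plant import sensors, optics
import cv2,numpy as np,pickle
s=sensors.sense();print(s['t'],s['position'],s['orientation'],s['width'])
d={n:optics.camera(n) for n in("top","side")}
pickle.dump(d,open('d0.pkl','wb'))
for n in d:
    cv2.imwrite(f'pics/{n}0.png',d[n]['pixels'][:,:,::-1]); R=cv2.Rodrigues(np.array(d[n]['rvec'],float))[0]
    print(n,(-R.T@np.array(d[n]['tvec']).ravel()).round(),R[2].round(2))
E
```

```text
0.0 [189.81219303 621.00904405 192.0850607 ] [ 1.47878480e-01  9.89005067e-01 -9.12415780e-04 -3.15262774e-04] 85.09975033759403
top [ 397.   18. 1393.] [ 0.08 -0.02 -1.  ]
side [-213. -638. 1041.] [ 0.52  0.48 -0.71]
```

View pics/top0.png

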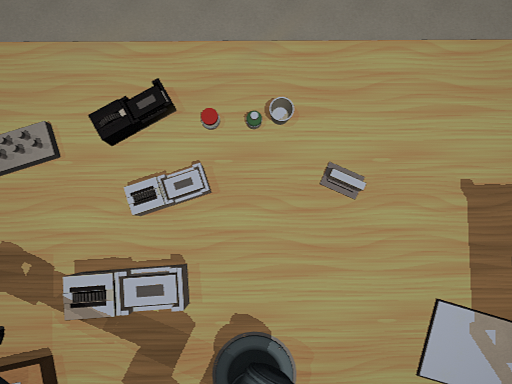

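View pics/side0.png

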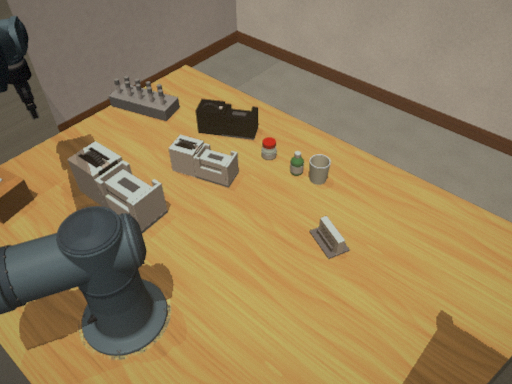

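The small white loader is at top px (167,188), with its wheel housing to the left. The stand with the cassette is at (343,180). The black loader and the big white one are decoys.

```bash
cat > h.py <<'E'
import cv2,numpy as np,pickle
def world(c,depth=None):
    K=np.array(c['camera_matrix']);R=cv2.Rodrigues(np.array(c['rvec'],float))[0];t=np.array(c['tvec'],float).ravel()
    z=c['depth'] if depth is None else depth
    v,u=np.mgrid[:384,:512]
    P=np.stack([(u-K[0,2])/K[0,0]*z,(v-K[1,2])/K[1,1]*z,z],-1)
    W=(P-t)@R; W[c['depth']==0]=np.nan
    return W
def rect(W,m):
    (c,s,a)=cv2.minAreaRect(W[m][:,:2].astype(np.float32)); return np.round(c,1),np.round(s,1),round(a,1)
E
python3 - <<'E'
from h import *
d=pickle.load(open('d0.pkl','rb'))
c=d['top'];W=world(c)
def box(u0,u1,v0,v1):
    m=np.zeros((384,512),bool);m[v0:v1,u0:u1]=1;return m
b=box(312,375,155,205);z=W[...,2]
for lo,hi in((3,15),(15,30),(50,75)):
    m=b&(z>lo)&(z<hi);print('stand',lo,hi,m.sum(),rect(W,m),np.median(z[m]))
b=box(118,216,156,220)
for lo,hi in((40,130),(86,94),(94,103),(103,115)):
    m=b&(z>lo)&(z<hi);print('loader',lo,hi,m.sum(),rect(W,m),np.median(z[m]),W[m].mean(0).round(1))
for n,bb in(('pot',box(198,222,105,132)),('bottle',box(243,265,107,130)),('beaker',box(266,298,93,127))):
    m=bb&(z>25);print(n,rect(W,m))
print('table',np.nanmedian(z[220:250,250:400]))
a=cv2.resize(c['pixels'][150:212,310:380],None,fx=6,fy=6,interpolation=cv2.INTER_CUBIC)
e=cv2.resize(d['side']['pixels'][210:262,300:360],None,fx=6,fy=6,interpolation=cv2.INTER_CUBIC)
f=np.zeros((372,780,3),np.uint8);f[:,:420]=a;f[:312,420:]=e
cv2.imwrite('pics/crop.png',f[:,:,::-1])
E
```

```text
stand 3 15 655 (array([ 539.2, -260.7]), array([178.2, 140.7]), 89.2) 5.28725977963237
stand 15 30 115 (array([ 535.3, -259.8]), array([98.5, 39.1]), 65.5) 20.88781381959175
stand 50 75 313 (array([ 535.1, -261.2]), array([100.3,  23.5]), 65.4) 61.04723868466233
loader 40 130 2416 (array([511.6, 228.7]), array([ 79.3, 212.4]), 18.1) 87.50200062080798 [508.5 230.8  84.9]
loader 86 94 263 (array([512.7, 224.5]), array([ 78. , 203.9]), 18.2) 89.93109031714248 [518.1 203.4  89.9]
loader 94 103 847 (array([511.1, 229.3]), array([ 78.2, 211. ]), 18.0) 98.9112557832555 [493.  284.3  98.8]
loader 103 115 144 (array([491.1, 284. ]), array([71.1, 89. ]), 16.9) 105.04459396541921 [490.7 285.3 105.9]
pot (array([710., 115.]), array([47. , 47.9]), 78.6)
bottle (array([707. ,  -7.2]), array([42.2, 40.8]), 89.6)
beaker (array([727.2, -80.3]), array([65.7, 65.6]), 44.2)
table -0.7207561915337765
```

View pics/crop.png

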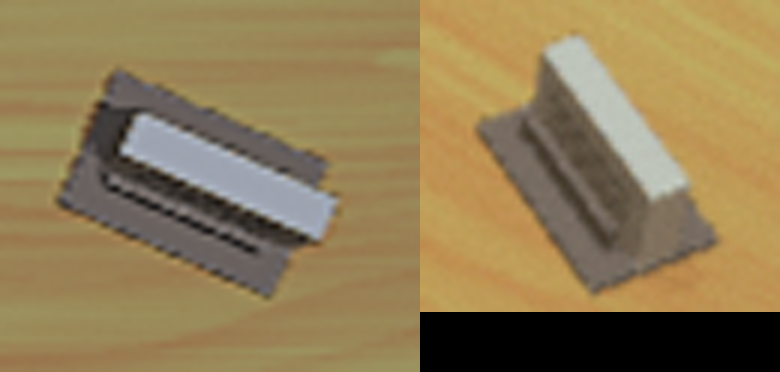

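The crop shows the cassette on edge, long axis running upper-left to lower-right. I can't tell yet which face is the window side, so I'll look with the wrist camera.

{"fn": "arm_command", "kwargs": {"commands": [[[0,0,80],[0,0,0]],[[0,0,120],[0,0,0]],[[0,0,120],[0,0,0]],[[260,-420,120],[0,0,-40]],[[260,-420,120],[0,0,-60]],[[260,-420,120],[0,0,-60]],[[260,-420,120],[0,0,-60]],[[260,-420,120],[0,0,-60]],[[260,-420,120],[0,0,-60]],[[260,-420,120],[0,0,-60]],[[260,-420,120],[0,0,-60]],[[260,-420,120],[0,0,-60]],[[260,-420,120],[0,0,-60]],[[260,-420,120],[0,0,-60]],[[260,-420,120],[0,0,-60]]], "claw": -1}}

```text
t: 1.35
position: [450.8, 199.2, 312.9]
orientation: [0.623, 0.782, -0.0, 0.0]
ft_force: [0.2, 0.8, -0.2]
width: 85.4
gripper_force: 0.0
```

{"fn": "arm_command", "kwargs": {"commands": [[[20,-433,-83],[0,0,-38]],[[20,-433,-83],[0,0,-38]],[[20,-433,-83],[0,0,-38]],[[20,-433,-83],[0,0,-38]],[[20,-433,-83],[0,0,-38]],[[20,-433,-83],[0,0,-38]],[[20,-433,-83],[0,0,-38]],[[20,-433,-83],[0,0,-38]],[[20,-433,-83],[0,0,-38]],[[20,-433,-83],[0,0,-38]],[[20,-433,-83],[0,0,-38]],[[20,-433,-83],[0,0,-38]],[[20,-433,-83],[0,0,-38]],[[20,-433,-83],[0,0,-38]]]}}

```text
t: 2.52
position: [469.9, -230.9, 229.9]
orientation: [0.843, 0.537, 0.0, -0.0]
ft_force: [-0.3, -0.4, 0.3]
width: 85.8
gripper_force: 0.0
```

```bash
python3 - <<'E'
from plant import sensors, optics
import cv2,numpy as np
s=sensors.sense();print(s['t'],s['position'],s['orientation'],s['joint_pos'])
c=optics.camera('wrist');print(np.round(c['mount'],3),c['camera_matrix'])
cv2.imwrite('pics/w1.png',c['pixels'][:,:,::-1])
E
```

```text
2.5167 [ 469.94517111 -230.8563809   229.90484755] [ 8.43380261e-01  5.37316974e-01  1.94235375e-06 -4.52352372e-04] [-6.73533887e-01 -8.43796386e-02  1.83999773e+00  3.01941743e-04
  1.38682920e+00 -2.37298246e-01]
[[  -0.      -0.945   -0.326   84.318]
 [   1.      -0.      -0.      -0.945]
 [   0.      -0.326    0.945 -180.605]
 [   0.       0.       0.       1.   ]] [[297.31863964   0.         258.34186271]
 [  0.         297.31863964 193.03055433]
 [  0.           0.           1.        ]]
```

View pics/w1.png

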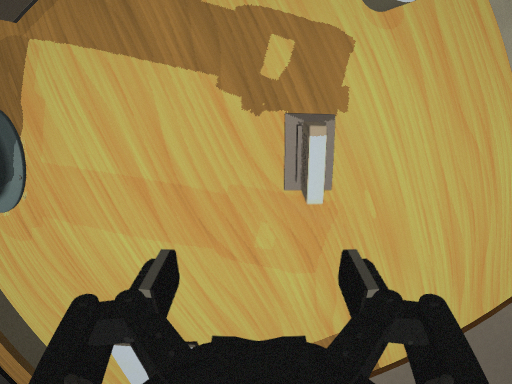

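The cassette stands at px (316,165). The face towards the robot (left) is seen too obliquely, so I'll move lower and to that side.

{"fn": "arm_command", "kwargs": {"commands": [[[-60,-38,-150],[0,0,0]],[[-60,-38,-150],[0,0,0]],[[-60,-38,-150],[0,0,0]],[[-60,-38,-150],[0,0,0]],[[-60,-38,-150],[0,0,0]],[[-60,-38,-150],[0,0,0]]]}}

```text
t: 3.07
position: [409.3, -267.6, 79.1]
orientation: [0.843, 0.537, -0.0, -0.002]
ft_force: [0.4, 0.7, 0.5]
width: 85.1
gripper_force: 0.0
```

```bash
python3 - <<'E'
from plant import sensors, optics
import cv2,numpy as np
s=sensors.sense();print(s['t'],s['position'])
c=optics.camera('wrist')
cv2.imwrite('pics/w2.png',cv2.resize(c['pixels'][40:250,240:480],None,fx=2.5,fy=2.5)[:,:,::-1])
E
```

```text
3.0667 [ 409.2601125  -267.64465345   79.13669452]
```

View pics/w2.png

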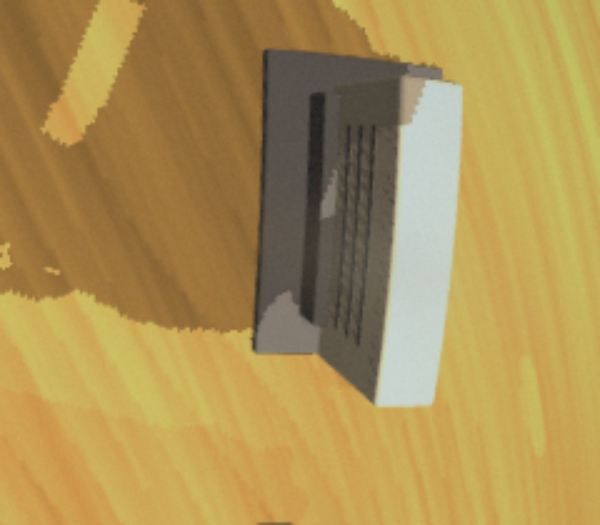

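The face towards the robot carries the ribs, so it is the back and the window faces away. I'll grasp from above and later tip the cassette's top towards the robot.

{"fn": "arm_command", "kwargs": {"commands": [[[0,0,25],[0,0,0]],[[125,8,25],[0,0,-0.2]],[[125,8,25],[0,0,-0.2]],[[125,8,25],[0,0,-0.2]],[[125,8,25],[0,0,-0.2]],[[125,8,25],[0,0,-0.2]],[[125,8,-10],[0,0,-0.2]],[[125,8,-47],[0,0,-0.2]],[[125,8,-47],[0,0,-0.2]],[[125,8,-47],[0,0,-0.2]]]}}

```text
t: 3.95
position: [534.1, -260.5, 33.2]
orientation: [0.844, 0.536, -0.0, -0.001]
ft_force: [-0.7, -0.5, 0.5]
width: 85.7
gripper_force: 0.0
```

{"fn": "arm_command", "kwargs": {"commands": [[[0,0,0],[0,0,0]],[[0,0,0],[0,0,0]],[[0,0,0],[0,0,0]],[[0,0,0],[0,0,0]],[[0,0,0],[0,0,0]],[[0,0,0],[0,0,0]],[[0,0,0],[0,0,0]],[[0,0,0],[0,0,0]],[[0,0,0],[0,0,0]],[[0,0,0],[0,0,0]],[[0,0,0],[0,0,0]],[[0,0,0],[0,0,0]]], "claw": 1, "grip_force": 45}}

```text
t: 4.95
position: [535.1, -261.4, 33.1]
orientation: [0.844, 0.536, -0.0, -0.0]
ft_force: [-0.2, -0.3, 0.9]
width: -0.1
gripper_force: 0.0
```

Width is 0, so the grip missed. I'll look.

```bash
python3 - <<'E'
from plant import sensors, optics
import cv2,numpy as np
s=sensors.sense();print(s)
c=optics.camera('wrist');d=optics.camera('top')
f=np.hstack([cv2.resize(c['pixels'][100:384,60:460],(560,398)),cv2.resize(d['pixels'][140:222,300:349],(238,398))])
cv2.imwrite('pics/w3.png',f[:,:,::-1])
E
```

```text
{'t': 4.95, 'joint_pos': array([-6.44655066e-01,  3.13765197e-01,  1.79299649e+00,  7.97994019e-06,
        1.03498437e+00, -2.04740546e-01]), 'qvel': array([ 0.00078359, -0.0011277 ,  0.00093526, -0.00025309, -0.00120843,
       -0.00130294]), 'joint_torque': array([-1.03311540e-03, -4.07122242e+01, -2.76002687e+01, -1.81557466e-04,
        1.09711746e-03,  6.00127777e-06]), 'position': array([ 535.06578765, -261.39040841,   33.11762334]), 'orientation': array([ 8.44353541e-01,  5.35786424e-01, -2.38611546e-05, -7.29786412e-05]), 'ft_force': array([-0.22237388, -0.33824567,  0.85106409]), 'moment': array([ 0.02137459,  0.00876197, -0.02264244]), 'gripper_force': 0.0, 'width': -0.08790117392207078}
```

View pics/w3.png

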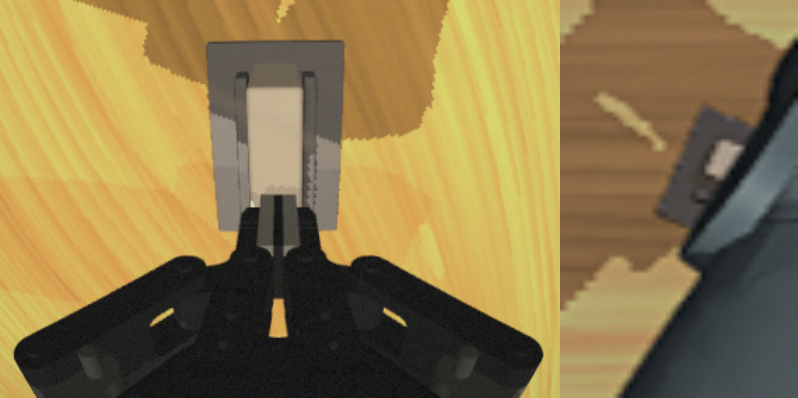

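The fingers closed beyond the cassette's near (-l) end, with the cassette still in its stand. I'll check the position against the wrist depth.

```bash
cat >> h.py <<'E'
from scipy.spatial.transform import Rotation as Ro
def wworld(c,s):
    K=np.array(c['camera_matrix']);v,u=np.mgrid[:384,:512]
    x=(u-K[0,2]);y=(v-K[1,2]);r=np.hypot(x,y)+1e-9;th=r/K[0,0];z=c['depth'].astype(float)
    t=np.tan(th)*z
    P=np.stack([x/r*t,y/r*t,z],-1)
    M=np.array(c['mount']);T=P@M[:3,:3].T+M[:3,3]
    W=T@Ro.from_quat(s['orientation']).as_matrix().T+np.array(s['position']);W[(c['depth']==0)|(th>1.4)]=np.nan
    return W,T
E
python3 - <<'E'
from h import *
from plant import sensors, optics
s=sensors.sense();c=optics.camera('wrist');W,T=wworld(c,s);z=W[...,2]
print('table',np.nanmedian(z[60:100,120:200]))
m=(z>58)&(z<66);m[240:]=0;print('cassette top?',m.sum(),rect(W,m))
m=(z>3)&(z<9);m[260:]=0;print('base',m.sum(),rect(W,m))
# fingertip pixels
for v in range(225,300,8): print(v,T[v,258].round(),W[v,258].round())
d=optics.camera('top');W=world(d);z=W[...,2];b=np.zeros_like(z,bool);b[155:205,312:375]=1
m=b&(z>50)&(z<75);print('top',m.sum(),rect(W,m))
E
```

```text
table -0.054509089856932036
cassette top? 3109 (array([ 544.2, -236.7]), array([46.4, 22.1]), 65.6)
base 5798 (array([ 562.1, -215.2]), array([205.8,  85.2]), 56.3)
225 [ 13.  -1. -28.] [ 539. -250.   61.]
233 [  8.  -1. -29.] [ 538. -253.   63.]
241 [ 11.  -1. -45.] [ 539. -251.   78.]
249 [ 11.  -1. -53.] [ 539. -251.   86.]
257 [ 11.  -1. -60.] [ 539. -251.   93.]
265 [ 11.  -1. -67.] [ 539. -251.  100.]
273 [ 11.  -1. -73.] [ 539. -251.  106.]
281 [  8.  -1. -75.] [ 537. -254.  108.]
289 [  3.  -1. -75.] [ 535. -258.  108.]
297 [ -1.  -1. -75.] [ 534. -262.  108.]
top 39 (array([ 553.5, -221.3]), array([12. , 21.8]), 61.6)
```

```bash
python3 - <<'E'
from h import *
from plant import sensors, optics
s=sensors.sense();c=optics.camera('wrist');W,T=wworld(c,s)
for u in (246,250,254,258,262,266,270): print(u,[tuple(T[v,u].round().astype(int)) for v in range(229,247,2)])
cv2.imwrite('pics/w4.png',cv2.resize(c['pixels'][200:330,190:330],None,fx=4,fy=4)[:,:,::-1])
E
```

```text
246 [(np.int64(10), np.int64(-8), np.int64(-29)), (np.int64(9), np.int64(-8), np.int64(-29)), (np.int64(8), np.int64(-8), np.int64(-29)), (np.int64(7), np.int64(-8), np.int64(-29)), (np.int64(5), np.int64(-8), np.int64(-28)), (np.int64(12), np.int64(-7), np.int64(-43)), (np.int64(12), np.int64(-7), np.int64(-46)), (np.int64(11), np.int64(-7), np.int64(-46)), (np.int64(11), np.int64(-7), np.int64(-49))]
250 [(np.int64(10), np.int64(-6), np.int64(-28)), (np.int64(9), np.int64(-6), np.int64(-28)), (np.int64(8), np.int64(-6), np.int64(-28)), (np.int64(7), np.int64(-6), np.int64(-29)), (np.int64(5), np.int64(-6), np.int64(-29)), (np.int64(11), np.int64(-5), np.int64(-42)), (np.int64(11), np.int64(-5), np.int64(-45)), (np.int64(11), np.int64(-5), np.int64(-46)), (np.int64(11), np.int64(-5), np.int64(-49))]
254 [(np.int64(11), np.int64(-3), np.int64(-29)), (np.int64(9), np.int64(-3), np.int64(-29)), (np.int64(8), np.int64(-3), np.int64(-29)), (np.int64(7), np.int64(-3), np.int64(-29)), (np.int64(5), np.int64(-3), np.int64(-29)), (np.int64(11), np.int64(-3), np.int64(-43)), (np.int64(12), np
[... 1014 characters left out ...]
np.int64(8), np.int64(3), np.int64(-29)), (np.int64(7), np.int64(3), np.int64(-29)), (np.int64(5), np.int64(3), np.int64(-29)), (np.int64(11), np.int64(3), np.int64(-42)), (np.int64(11), np.int64(3), np.int64(-45)), (np.int64(11), np.int64(3), np.int64(-47)), (np.int64(11), np.int64(3), np.int64(-49))]
270 [(np.int64(10), np.int64(6), np.int64(-28)), (np.int64(9), np.int64(6), np.int64(-29)), (np.int64(8), np.int64(6), np.int64(-29)), (np.int64(6), np.int64(6), np.int64(-29)), (np.int64(6), np.int64(6), np.int64(-30)), (np.int64(11), np.int64(5), np.int64(-43)), (np.int64(11), np.int64(5), np.int64(-44)), (np.int64(11), np.int64(5), np.int64(-47)), (np.int64(11), np.int64(5), np.int64(-49))]
```

View pics/w4.png

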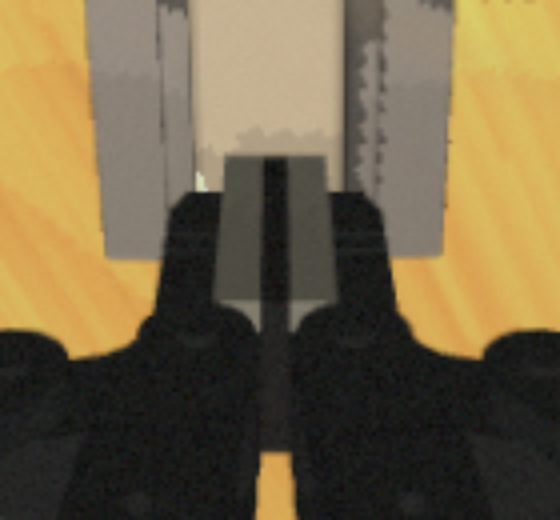

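The fingertips actually end about 41 mm behind the reported TCP (pixel row 239 gives tool z ≈ -41), so they shut 13 mm above the cassette. I'll allow for that offset from here on: open, go 41 mm lower and close.

{"fn": "arm_command", "kwargs": {"commands": [[[0,0,0],[0,0,0]],[[0,0,0],[0,0,0]],[[0,0,0],[0,0,0]],[[0,0,0],[0,0,0]],[[0,0,0],[0,0,0]],[[0,0,0],[0,0,0]],[[0,0,0],[0,0,0]],[[0,0,0],[0,0,0]],[[0,0,0],[0,0,0]],[[0,0,-15],[0,0,0]],[[0,0,-30],[0,0,0]],[[0,0,-41],[0,0,0]],[[0,0,-41],[0,0,0]]], "claw": -1}}

```text
t: 6.28
position: [533.2, -260.1, -10.6]
orientation: [0.844, 0.536, -0.001, -0.002]
ft_force: [-0.0, -0.1, -0.7]
width: 85.3
gripper_force: 0.0
```

{"fn": "arm_command", "kwargs": {"commands": [[[0,0,0],[0,0,0]],[[0,0,0],[0,0,0]],[[0,0,0],[0,0,0]],[[0,0,0],[0,0,0]],[[0,0,0],[0,0,0]],[[0,0,0],[0,0,0]],[[0,0,0],[0,0,0]],[[0,0,0],[0,0,0]],[[0,0,0],[0,0,0]],[[0,0,0],[0,0,0]],[[0,0,0],[0,0,0]],[[0,0,0],[0,0,0]]], "claw": 1, "grip_force": 45}}

```text
t: 7.28
position: [535.5, -261.7, -7.1]
orientation: [0.844, 0.536, 0.0, 0.0]
ft_force: [-1.0, 0.7, 4.9]
width: 21.3
gripper_force: 45.3
```

Gripped, with width ≈ 21 mm. Next: lift, move to a clear spot and tilt the cassette's top towards the robot by 30°.

{"fn": "arm_command", "kwargs": {"commands": [[[0,0,20],[0,0,0]],[[0,0,50],[0,0,0]],[[0,0,80],[0,0,0]],[[-10,35,80],[0,0,0]],[[-20,70,80],[0,0,0]],[[-28,110,80],[-2.5,-5.5,0]],[[-35,150,80],[-5,-10.9,0]],[[-35,150,80],[-7.5,-16.4,0]],[[-35,150,80],[-10,-21.8,0]],[[-35,150,80],[-12.5,-27.3,0]],[[-35,150,80],[-12.5,-27.3,0]],[[-35,150,50],[-12.5,-27.3,0]],[[-35,150,25],[-12.5,-27.3,0]],[[-35,150,15],[-12.5,-27.3,0]],[[-35,150,9],[-12.5,-27.3,0]],[[-35,150,6],[-12.5,-27.3,0]],[[-35,150,5],[-12.5,-27.3,0]],[[-35,150,5],[-12.5,-27.3,0]]]}}

```text
t: 8.78
position: [500.9, -111.9, -2.1]
orientation: [0.816, 0.517, 0.141, 0.217]
ft_force: [0.4, -0.3, -2.6]
width: 21.4
gripper_force: 45.2
```

```bash
python3 - <<'E'
from h import *
from plant import sensors, optics
s=sensors.sense();print(s['position'],s['ft_force'],s['width'],Ro.from_quat(s['orientation']).as_matrix()[:,2].round(3))
d=optics.camera('side');c=optics.camera('wrist')
f=np.hstack([cv2.resize(d['pixels'][150:300,220:370],(400,400)),cv2.resize(c['pixels'][84:384,106:406],(400,400))])
cv2.imwrite('pics/w5.png',f[:,:,::-1])
E
```

```text
[ 500.94272395 -111.92149189   -2.13150551] [ 0.41958239 -0.3374665  -2.62762933] 21.40692914726417 [ 0.455 -0.209 -0.865]
```

View pics/w5.png

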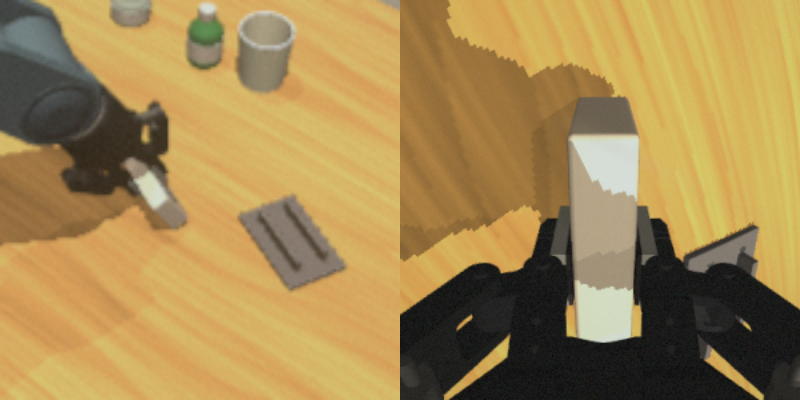

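The cassette is held centrally, leaning towards the robot, and the stand is empty. Now I'll release it and withdraw along the tool axis.

{"fn": "arm_command", "kwargs": {"commands": [[[0,0,-3],[0,0,0]],[[0,0,-3],[0,0,0]],[[0,0,-3],[0,0,0]],[[0,0,-3],[0,0,0]],[[0,0,-3],[0,0,0]],[[0,0,-3],[0,0,0]],[[0,0,-3],[0,0,0]],[[0,0,-3],[0,0,0]],[[0,0,-3],[0,0,0]],[[0,0,-3],[0,0,0]],[[-5,2,7],[0,0,0]],[[-10,4,17],[0,0,0]],[[-18,8,35],[0,0,0]],[[-27,12,52],[0,0,0]],[[-36,16,80],[0,0,0]],[[-36,16,110],[6.2,13.6,0]],[[-36,16,140],[12.5,27.3,0]],[[-36,16,140],[12.5,27.3,0]],[[-36,16,140],[12.5,27.3,0]],[[-36,16,140],[12.5,27.3,0]]], "claw": -1}}

```text
t: 10.55
position: [467.0, -97.0, 140.1]
orientation: [0.844, 0.536, 0.0, 0.001]
ft_force: [-0.6, -0.0, 0.3]
width: 85.4
gripper_force: 0.0
```

```bash
python3 - <<'E'
from h import *
from plant import sensors, optics
s=sensors.sense();print(s['t'],s['position'],s['orientation'],s['width'])
c=optics.camera('wrist');W,T=wworld(c,s);z=W[...,2]
m=(z>12)&(z<40)&(np.abs(T[...,2])<400);m[260:]=0
n,l,st,_=cv2.connectedComponentsWithStats(m.astype(np.uint8))
for k in range(1,n):
    if st[k,4]>300: print(st[k],rect(W,l==k),np.nanmedian(z[l==k]))
cv2.imwrite('pics/w6.png',c['pixels'][:,:,::-1])
E
```

```text
10.55 [467.02365002 -97.03037792 140.07223845] [8.44448975e-01 5.35635443e-01 3.41309456e-04 6.95491434e-04] 85.38804417358347
[   0    0   42   78 1003] (array([273.8, 192.3]), array([108.1,  51. ]), 37.2) 25.638833454596366
[402   0  34  38 494] (array([694. ,  -8.2]), array([21.1, 44.3]), 7.7) 27.317482546321102
[433  51  25  49 511] (array([705.6, -75.7]), array([55.2, 21.3]), 74.6) 26.510654927795102
[468  55  15  41 405] (array([744.8, -86.8]), array([45.8, 15.5]), 73.4) 30.8165053295657
[ 225  127   57   92 4897] (array([461.7, -93.3]), array([99.2, 57. ]), 64.6) 21.965459314415313
[  0 211  25  49 695] (array([ 79.5, -15.9]), array([83.4, 28.3]), 71.7) 16.7231213847099
```

View pics/w6.png

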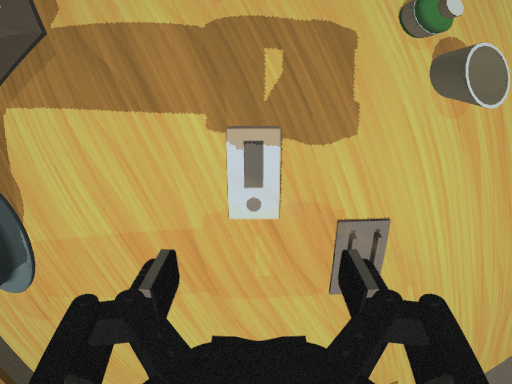

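The cassette lies flat at px (254,172), window and port up, and released. Now I'll regrasp it across its 56 mm width.

{"fn": "arm_command", "kwargs": {"commands": [[[-2.4,2.1,-40],[0,0,0]],[[-2.4,2.1,-80],[0,0,0]],[[-2.4,2.1,-120],[0,0,0]],[[-2.4,2.1,-145],[0,0,0]],[[-2.4,2.1,-165],[0,0,0]],[[-2.4,2.1,-174],[0,0,0]],[[-2.4,2.1,-178],[0,0,0]],[[-2.4,2.1,-178],[0,0,0]],[[-2.4,2.1,-178],[0,0,0]]]}}

```text
t: 11.35
position: [462.8, -93.8, -39.6]
orientation: [0.844, 0.536, 0.001, 0.001]
ft_force: [0.0, 0.6, 0.3]
width: 85.3
gripper_force: 0.0
```

{"fn": "arm_command", "kwargs": {"commands": [[[0,0,0],[0,0,0]],[[0,0,0],[0,0,0]],[[0,0,0],[0,0,0]],[[0,0,0],[0,0,0]],[[0,0,0],[0,0,0]],[[0,0,0],[0,0,0]],[[0,0,0],[0,0,0]],[[0,0,0],[0,0,0]],[[0,0,0],[0,0,0]]], "claw": 1, "grip_force": 60}}

```text
t: 12.1
position: [463.1, -93.9, -39.4]
orientation: [0.844, 0.536, 0.001, 0.001]
ft_force: [-1.8, 0.2, 7.1]
width: 54.7
gripper_force: 64.6
```

Gripped. I'll lift, carry it to above the mouth and align.

{"fn": "arm_command", "kwargs": {"commands": [[[0,0,20],[0,0,0]],[[0,0,55],[0,0,0]],[[0,0,90],[0,0,0]],[[5,15,125],[0,0,5]],[[15,50,135],[0,0,11]],[[25,90,135],[0,0,18]],[[35,130,135],[0,0,25]],[[45,170,135],[0,0,31]],[[50,205,135],[0,0,37]],[[55,235,135],[0,0,43.5]],[[60,262,135],[0,0,43.5]],[[64,279,135],[0,0,43.5]],[[64,279,135],[0,0,43.5]],[[64,279,135],[0,0,43.5]],[[64,279,135],[0,0,43.5]],[[64,279,135],[0,0,43.5]]]}}

```text
t: 13.43
position: [525.4, 184.7, 94.0]
orientation: [0.586, 0.81, -0.0, -0.0]
ft_force: [0.2, -0.1, -2.3]
width: 54.9
gripper_force: 64.7
```

```bash
python3 - <<'E'
from h import *
from plant import sensors, optics
s=sensors.sense();print(s['t'],s['position'],s['orientation'],s['width'],s['ft_force'])
c=optics.camera('wrist');W,T=wworld(c,s);z=W[...,2]
pickle.dump((c,s),open('d7.pkl','wb'))
h=np.round(z/2)*2
for lo,hi in((86,94),(95,103),(104,112),(125,150)):
    m=(z>lo)&(z<hi);m[300:]=0;print(lo,m.sum(),rect(W,m) if m.sum()>50 else '')
cv2.imwrite('pics/w7.png',cv2.resize(c['pixels'],(800,600))[:,:,::-1])
E
```

```text
13.4333 [525.3708863  184.70872629  93.96877392] [ 5.86200992e-01  8.10165598e-01 -2.83487506e-04 -1.41567089e-04] 54.85064706826153 [ 0.18078106 -0.07106757 -2.32132819]
86 3758 (array([520.9, 296.7]), array([486.6, 192.3]), 3.7)
95 16712 (array([483.3, 294.6]), array([403.8, 119.7]), 16.3)
104 1616 (array([490.6, 287.6]), array([14.3, 38.8]), 18.2)
125 1233 (array([515.9, 212. ]), array([81.6, 43.8]), 18.0)
```

View pics/w7.png

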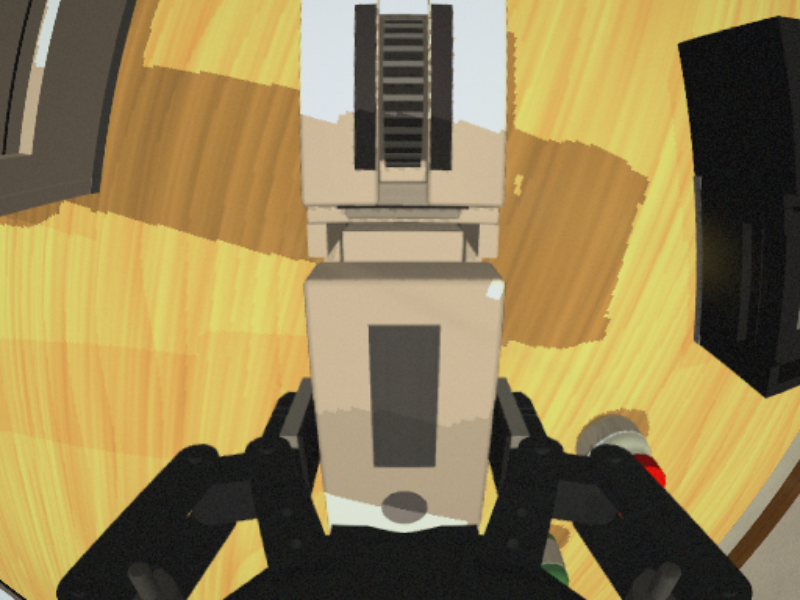

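```bash
python3 - <<'E'
from h import *
c,s=pickle.load(open('d7.pkl','rb'));W,T=wworld(c,s)
a=np.radians(18.1);ex=np.array([np.cos(a),np.sin(a)]);ey=np.array([-ex[1],ex[0]])
O=np.array([525.6,185.9]);z=W[...,2];X=(W[...,:2]-O)@ex;Y=(W[...,:2]-O)@ey
m=(z>150)&(z<162)&(Y>5)&(np.abs(X)<45);p=np.percentile
print('cassette z',np.median(z[m]),'x',p(X[m],[.5,99.5]),'ymax',p(Y[m],99.8))
for y0 in(10,20,30,40):
    q=m&(np.abs(Y-y0)<5);print(y0,p(X[q],[1,99]))
m=(z>97)&(z<102)&(Y>60)&(Y<155)&(np.abs(X)<50);print('housing x',p(X[m],[.5,99.5]),'y',p(Y[m],[.5,99.5]))
for y0 in(70,100): 
    q=m&(np.abs(Y-y0)<5);print(y0,p(X[q],[1,99]))
m=(z>104)&(z<112)&(Y>60)&(Y<155)&(np.abs(X)<20);print('wheel x',p(X[m],[1,99]),'y',p(Y[m],[1,99]),z[m].max())
m=(z>86)&(z<93)&(Y>45)&(Y<64)&(np.abs(X)<50);print('rim x',p(X[m],[1,99]),'y',p(Y[m],[1,99]))
E
```

```text
cassette z 155.2100462484778 x [-39.69225631  37.38156941] ymax 49.282486266520294
10 [-40.92116432  38.67693803]
20 [-28.24339282  25.90261281]
30 [-28.13407822  26.01663215]
40 [-28.12908266  25.9330151 ]
housing x [-40.10094553  36.69923982] y [ 60.77625801 141.92466031]
70 [-39.73652152  36.02493044]
100 [-39.76418942  36.26888813]
wheel x [-8.62979592  5.05969012] y [ 89.24570915 126.12172385] 111.45002882347517
rim x [-40.70003054  36.69903575] y [45.24231681 60.69277184]
```

Cassette and mouth agree within 1 mm. I'll correct slightly, lower it and press slowly.

{"fn": "arm_command", "kwargs": {"commands": [[[-0.8,0.3,-20],[0,0,0]],[[-0.8,0.3,-30],[0,0,0]],[[-0.8,0.3,-37],[0,0,0]],[[-0.8,0.3,-42],[0,0,0]],[[-0.8,0.3,-46],[0,0,0]],[[-0.8,0.3,-50],[0,0,0]],[[-0.8,0.3,-53],[0,0,0]],[[-0.8,0.3,-55],[0,0,0]],[[-0.8,0.3,-57],[0,0,0]],[[-0.8,0.3,-57],[0,0,0]],[[-0.8,0.3,-57],[0,0,0]]]}}

```text
t: 14.4
position: [525.5, 186.1, 37.9]
orientation: [0.586, 0.811, 0.0, 0.0]
ft_force: [-2.0, -0.8, 2.9]
width: 54.7
gripper_force: 65.2
```

{"fn": "arm_command", "kwargs": {"commands": [[[0,0,-2],[0,0,0]],[[0,0,-4],[0,0,0]],[[0,0,-6],[0,0,0]],[[0,0,-8],[0,0,0]],[[0,0,-9.5],[0,0,0]],[[0,0,-11],[0,0,0]],[[0,0,-12.5],[0,0,0]],[[0,0,-14],[0,0,0]],[[0,0,-15.5],[0,0,0]],[[0,0,-16.5],[0,0,0]],[[0,0,-16.5],[0,0,0]],[[0,0,-16.5],[0,0,0]],[[0,0,-16.5],[0,0,0]]]}}

```text
t: 15.48
position: [525.6, 186.1, 22.5]
orientation: [0.586, 0.811, 0.0, 0.0]
ft_force: [-5.1, -1.8, 12.1]
width: 54.9
gripper_force: 66.4
```

{"fn": "arm_command", "kwargs": {"commands": [[[0,0,-1],[0,0,0]],[[0,0,-2],[0,0,0]],[[0,0,-2],[0,0,0]],[[0,0,-2],[0,0,0]]]}}

```text
t: 15.82
position: [525.7, 186.1, 22.3]
orientation: [0.585, 0.811, -0.0, 0.0]
ft_force: [-13.0, -3.8, 25.5]
width: 55.1
gripper_force: 68.0
```

It is at the stop: force rises while the position stays put. Release, rise and check.

{"fn": "arm_command", "kwargs": {"commands": [[[0,0,2],[0,0,0]],[[0,0,2],[0,0,0]],[[0,0,2],[0,0,0]],[[0,0,2],[0,0,0]],[[0,0,2],[0,0,0]],[[0,0,2],[0,0,0]],[[0,0,2],[0,0,0]],[[0,0,2],[0,0,0]],[[0,0,2],[0,0,0]],[[0,0,10],[0,0,0]],[[0,0,30],[0,0,0]],[[0,0,60],[0,0,0]],[[0,0,90],[0,0,0]],[[0,0,110],[0,0,0]],[[0,0,110],[0,0,0]],[[0,0,110],[0,0,0]]], "claw": -1}}

```text
t: 17.15
position: [526.0, 186.2, 130.6]
orientation: [0.586, 0.811, 0.001, 0.001]
ft_force: [-0.4, 0.5, 0.0]
width: 85.8
gripper_force: 0.0
```

```bash
python3 - <<'E'
from h import *
from plant import sensors, optics
s=sensors.sense();print(s['t'],s['position'],s['width'],s['ft_force'])
c=optics.camera('wrist');W,T=wworld(c,s)
a=np.radians(18.1);ex=np.array([np.cos(a),np.sin(a)]);ey=np.array([-ex[1],ex[0]])
O=np.array([525.6,185.9]);z=W[...,2];X=(W[...,:2]-O)@ex;Y=(W[...,:2]-O)@ey
for y in range(-30,62,8):
    print(y,[round(float(np.nanmedian(z[(abs(X-x)<3)&(abs(Y-y)<3)])),1) for x in(-22,-12,0,12,22)])
m=(z>104)&(z<112)&(Y>60)&(Y<155)&(np.abs(X)<20);p=np.percentile;print('wheel x',p(X[m],[1,99]),'y',p(Y[m],[1,99]),p(z[m],99))
E
```

```text
17.15 [526.01097128 186.17449097 130.64702201] 85.75894776842031 [-0.39935781  0.53361208  0.00472151]
-30 [83.7, 83.8, 84.3, 83.5, 83.7]
-22 [83.9, 83.7, 84.1, 83.6, 83.8]
-14 [83.6, 83.8, 83.9, 83.8, 83.7]
-6 [83.9, 84.1, 84.3, 83.9, 83.7]
2 [84.2, 83.9, 84.2, 84.0, 84.0]
10 [245.9, 250.4, 252.6, 249.6, 84.3]
18 [258.7, 264.6, 84.4, 264.4, 258.5]
26 [83.9, 84.0, 84.3, 84.2, 84.0]
34 [83.8, 84.1, 84.1, 84.2, 84.0]
42 [83.9, 84.1, 84.0, 83.7, 84.0]
50 [82.4, 82.8, 82.7, 82.6, 82.8]
58 [97.5, 97.5, 97.4, 97.6, 90.3]
wheel x [-8.63118415  4.83090203] y [ 89.49530299 126.87475849] 110.57134559152728
```

The cassette top is at 84 mm everywhere, level and fully down. Next: close the fingers and go over the far side of the wheel.

{"fn": "arm_command", "kwargs": {"commands": [[[-10,30,0],[0,0,0]],[[-22,66,0],[0,0,0]],[[-33,100,0],[0,0,0]],[[-38,114.8,0],[0,0,0]],[[-38,114.8,0],[0,0,0]],[[-38,114.8,0],[0,0,0]],[[-38,114.8,0],[0,0,0]],[[-38,114.8,0],[0,0,0]],[[-38,114.8,0],[0,0,0]],[[-38,114.8,0],[0,0,0]],[[-38,114.8,-20],[0,0,0]],[[-38,114.8,-40],[0,0,0]],[[-38,114.8,-50],[0,0,0]],[[-38,114.8,-55],[0,0,0]],[[-38,114.8,-55],[0,0,0]],[[-38,114.8,-55],[0,0,0]]], "claw": 1, "grip_force": 40}}

```text
t: 18.53
position: [487.4, 300.8, 74.2]
orientation: [0.586, 0.81, 0.0, 0.0]
ft_force: [0.3, -0.4, -0.6]
width: 0.1
gripper_force: 0.0
```

{"fn": "arm_command", "kwargs": {"commands": [[[0,0,-1],[0,0,0]],[[0,0,-2],[0,0,0]],[[0,0,-3],[0,0,0]],[[0,0,-3],[0,0,0]],[[0,0,-3],[0,0,0]]]}}

```text
t: 18.95
position: [487.0, 300.9, 70.9]
orientation: [0.586, 0.811, 0.0, 0.0]
ft_force: [-0.1, 0.1, 0.3]
width: 0.1
gripper_force: 0.0
```

{"fn": "arm_command", "kwargs": {"commands": [[[0,0,-1],[0,0,0]],[[0,0,-2],[0,0,0]],[[0,0,-2],[0,0,0]],[[0,0,-2],[0,0,0]]]}}

```text
t: 19.28
position: [487.2, 301.2, 69.9]
orientation: [0.586, 0.811, 0.0, 0.0]
ft_force: [-2.6, -0.1, 7.0]
width: -0.2
gripper_force: 3.3
```

{"fn": "arm_command", "kwargs": {"commands": [[[0,0,-1],[0,0,0]],[[0,0,-1],[0,0,0]],[[0,0,-1],[0,0,0]]]}}

```text
t: 19.53
position: [487.3, 301.5, 69.7]
orientation: [0.586, 0.811, 0.001, -0.0]
ft_force: [-5.1, -0.1, 10.9]
width: -0.2
gripper_force: 5.4
```

Contact with ~10 N. Roll towards the mouth, lift and measure the nose.

{"fn": "arm_command", "kwargs": {"commands": [[[1.1,-3.3,0.3],[0,0,0]],[[2.2,-6.6,0.3],[0,0,0]],[[3.3,-10,0.3],[0,0,0]],[[4.4,-13.3,0.3],[0,0,0]],[[5.5,-16.6,0.3],[0,0,0]],[[6.6,-20,0.2],[0,0,0]],[[7.7,-23.3,0],[0,0,0]],[[8.7,-26.6,-0.3],[0,0,0]],[[8.7,-26.6,-0.3],[0,0,0]]]}}

```text
t: 20.28
position: [496.3, 273.8, 69.8]
orientation: [0.586, 0.811, -0.0, 0.0]
ft_force: [-5.5, -4.3, 12.9]
width: -0.0
gripper_force: 6.8
```

{"fn": "arm_command", "kwargs": {"commands": [[[0,0,8],[0,0,0]],[[0,0,16],[0,0,0]],[[-4,13,16],[0,0,0]],[[-8.7,26.6,16],[0,0,0]],[[-8.7,26.6,16],[0,0,0]],[[-8.7,26.6,16],[0,0,0]]]}}

```text
t: 20.78
position: [486.3, 301.7, 83.2]
orientation: [0.585, 0.811, -0.0, -0.0]
ft_force: [1.1, 0.2, 0.4]
width: 0.5
gripper_force: 0.0
```

```bash
cat > nose.py <<'E'
from h import *
from plant import sensors, optics
s=sensors.sense();print(s['t'],s['position'],s['ft_force'])
d=optics.camera('top')
a=np.radians(18.1);ex=np.array([np.cos(a),np.sin(a)]);ey=np.array([-ex[1],ex[0]])
O=np.array([525.6,185.9])
for n,W in(('top',world(d)),('wrist',wworld(optics.camera('wrist'),s)[0])):
    z=W[...,2];X=(W[...,:2]-O)@ex;Y=(W[...,:2]-O)@ey
    print(n,[(y,round(float(np.nanmedian(z[(abs(X)<18)&(abs(Y-y)<3)])),1)) for y in range(-15,62,5) if ((abs(X)<18)&(abs(Y-y)<3)).any()])
E
python3 nose.py
```

```text
20.7833 [486.34889735 301.65668372  83.15577402] [1.09885961 0.21958452 0.38654892]
top [(-15, 83.4), (-10, 84.0), (-5, 84.1), (0, 83.2), (5, 83.4), (10, 83.7), (15, 83.4), (20, 83.5), (25, 83.3), (30, 84.4), (35, 98.3), (40, 98.1), (45, 95.5), (50, 93.8), (55, 371.5), (60, 394.7)]
wrist [(10, 84.2), (15, 84.2), (20, 84.4), (30, 97.6), (35, 97.8), (40, 97.4), (45, 96.1), (50, 94.0)]
```

The nose has come out to y≈30 mm, so it works. Two more strokes to go.

{"fn": "arm_command", "kwargs": {"commands": [[[0,0,-10],[0,0,0]],[[0,0,-14],[0,0,0]],[[0,0,-15.7],[0,0,0]],[[0,0,-15.7],[0,0,0]],[[1.1,-3.3,-15.5],[0,0,0]],[[2.2,-6.6,-15.4],[0,0,0]],[[3.3,-10,-15.4],[0,0,0]],[[4.4,-13.3,-15.4],[0,0,0]],[[5.5,-16.6,-15.4],[0,0,0]],[[6.6,-20,-15.5],[0,0,0]],[[7.7,-23.3,-15.7],[0,0,0]],[[8.7,-26.6,-16],[0,0,0]],[[8.7,-26.6,-16],[0,0,0]],[[8.7,-26.6,-8],[0,0,0]],[[8.7,-26.6,0],[0,0,0]],[[4,-13,0],[0,0,0]],[[0,0,0],[0,0,0]],[[0,0,0],[0,0,0]]]}}

```text
t: 22.38
position: [486.0, 302.4, 83.1]
orientation: [0.585, 0.811, -0.0, -0.0]
ft_force: [-0.3, -0.5, 0.6]
width: 0.0
gripper_force: 0.0
```

{"fn": "arm_command", "kwargs": {"commands": [[[0,0,-10],[0,0,0]],[[0,0,-14],[0,0,0]],[[0,0,-15.7],[0,0,0]],[[0,0,-15.7],[0,0,0]],[[1.1,-3.3,-15.5],[0,0,0]],[[2.2,-6.6,-15.4],[0,0,0]],[[3.3,-10,-15.4],[0,0,0]],[[4.4,-13.3,-15.4],[0,0,0]],[[5.5,-16.6,-15.4],[0,0,0]],[[5.5,-16.6,-15.4],[0,0,0]]]}}

```text
t: 23.22
position: [494.4, 286.1, 70.7]
orientation: [0.586, 0.81, 0.003, 0.0]
ft_force: [-3.8, 6.0, 14.3]
width: 0.5
gripper_force: 7.0
```

```bash
python3 nose.py
```

```text
23.2167 [494.41268052 286.05686547  70.68611681] [-3.83958004  5.99901086 14.28921588]
top [(-15, 82.8), (-10, 82.9), (-5, 83.8), (0, 85.6), (5, 96.9), (10, 97.1), (15, 96.4), (20, 87.4), (25, 88.3), (30, 86.0), (35, 98.5), (40, 374.2), (45, 389.7), (50, 403.5), (55, 404.6), (60, 403.5)]
wrist [(5, 83.1), (10, 84.1), (15, 84.1), (20, 84.1), (25, 84.0), (30, 84.2), (35, 84.2), (40, 84.3)]
```

Tangential resistance went up to 6 N, so it is probably at the stop. I'll roll a bit further, then retreat and check.

{"fn": "arm_command", "kwargs": {"commands": [[[1.1,-3.3,0],[0,0,0]],[[2.2,-6.6,-0.2],[0,0,0]],[[2.2,-6.6,-0.2],[0,0,0]],[[2.2,-6.6,15],[0,0,0]],[[2.2,-6.6,40],[0,0,0]],[[2.2,-6.6,80],[0,0,0]],[[-20,-6.6,120],[0,0,0]],[[-60,-6.6,140],[0,0,0]],[[-100,-6.6,140],[0,0,0]],[[-120,-6.6,140],[0,0,0]],[[-120,-6.6,140],[0,0,0]],[[-120,-6.6,140],[0,0,0]],[[-120,-6.6,140],[0,0,0]]]}}

```text
t: 24.4
position: [372.7, 277.3, 207.3]
orientation: [0.586, 0.81, -0.0, -0.0]
ft_force: [0.8, 0.4, -0.2]
width: 0.2
gripper_force: 0.0
```

```bash
python3 nose.py; python3 - <<'E'
from h import *
from plant import optics
c=optics.camera('top');W=world(c);z=W[...,2]
a=np.radians(18.1);ex=np.array([np.cos(a),np.sin(a)]);ey=np.array([-ex[1],ex[0]])
X=(W[...,:2]-[525.6,185.9])@ex;Y=(W[...,:2]-[525.6,185.9])@ey
m=(z>94)&(z<101)&(abs(X)<16)&(Y<40);print('nose front',np.percentile(Y[m],[1,5,20,95]))
m=(z>81)&(z<87)&(abs(X)<26)&(Y<-5)&(Y>-48);print('cassette',np.median(z[m]),np.polyfit(Y[m],z[m],1),np.polyfit(X[m],z[m],1))
for n,(u0,u1,v0,v1) in dict(pot=(198,222,105,132),bottle=(243,265,107,130),beaker=(266,298,93,127)).items():
    m=np.zeros_like(z,bool);m[v0:v1,u0:u1]=1;m&=z>25;print(n,rect(W,m) if m.sum()>9 else m.sum())
E
```

```text
24.4 [372.69426665 277.26324835 207.33369515] [ 0.83802634  0.39038245 -0.15404362]
top [(-15, 84.3), (-10, 83.1), (-5, 84.6), (0, 85.9), (5, 98.1), (10, 96.7), (15, 97.6), (20, 84.7), (25, 87.3), (30, 87.2), (35, 89.0), (40, 86.9), (45, 88.0), (50, 94.1), (55, 90.2), (60, 96.2)]
wrist [(-15, 83.7), (-10, 84.2), (-5, 84.1), (0, 97.4), (5, 97.8), (10, 97.7), (15, 96.6), (20, 93.1), (25, 89.0), (30, 94.9), (35, 92.5), (40, 93.0), (45, 92.6), (50, 97.0), (55, 97.6), (60, 98.0)]
nose front [-5.84292088  1.92920808  5.60172879 36.52119096]
cassette 83.95786955206532 [-1.16865841e-02  8.35643446e+01] [6.24452071e-03 8.38813791e+01]
pot (array([709.6, 115.6]), array([47.4, 47.9]), 55.4)
bottle (array([707.4,  -7.1]), array([41.9, 41.9]), 89.6)
beaker (array([726.7, -80.5]), array([65.8, 65.5]), 62.7)
```

```bash
python3 - <<'E'
from h import *
from plant import sensors,optics
s=sensors.sense();W=wworld(optics.camera('wrist'),s)[0];z=W[...,2]
a=np.radians(18.1);ex=np.array([np.cos(a),np.sin(a)]);ey=np.array([-ex[1],ex[0]])
X=(W[...,:2]-[525.6,185.9])@ex;Y=(W[...,:2]-[525.6,185.9])@ey
for x in(-15,-5,5,15):
    m=(abs(X-x)<4)&(abs(Y)<25);print(x,'nose',np.percentile(Y[m&(z>96)],[1,4]),'cassette to',np.percentile(Y[m&(z<86)&(Y<8)],99))
m=(z>97)&(z<102)&(Y>55)&(abs(X)<40);print('housing front',np.percentile(Y[m],1), 'x',np.percentile(X[m],[1,99]))
E
```

```text
-15 nose [3.64751811 3.72052369] cassette to -7.501129809745951
-5 nose [2.65614812 2.95352381] cassette to -7.516886785189527
5 nose [2.78261589 3.66293778] cassette to -7.498431749007474
15 nose [1.61087075 2.74102622] cassette to -7.831930009221953
housing front 58.00416588128533 x [-39.4596355   35.61838094]
```

The nose front reads 2–3 mm, which is not conclusive. One more short stroke will confirm the stop.

{"fn": "arm_command", "kwargs": {"commands": [[[35,5,0],[0,0,0]],[[75,10,-20],[0,0,0]],[[105,15,-50],[0,0,0]],[[114.5,23.2,-85],[0,0,0]],[[114.5,23.2,-115],[0,0,0]],[[114.5,23.2,-128],[0,0,0]],[[114.5,23.2,-135],[0,0,0]],[[114.5,23.2,-138],[0,0,0]],[[114.5,23.2,-140],[0,0,0]],[[114.5,23.2,-140.3],[0,0,0]],[[115.6,19.9,-140.3],[0,0,0]],[[116.7,16.6,-140.3],[0,0,0]],[[117.8,13.2,-140.3],[0,0,0]],[[117.8,13.2,-140.3],[0,0,0]]]}}

```text
t: 25.77
position: [492.5, 291.6, 70.8]
orientation: [0.586, 0.81, 0.003, 0.001]
ft_force: [-1.3, 1.4, 6.0]
width: -0.0
gripper_force: 2.7
```

{"fn": "arm_command", "kwargs": {"commands": [[[1.1,-3.3,0],[0,0,0]],[[2.2,-6.6,0],[0,0,0]],[[3.3,-10,0],[0,0,0]],[[3.3,-10,0],[0,0,0]]]}}

```text
t: 26.1
position: [495.9, 281.5, 70.8]
orientation: [0.586, 0.81, 0.003, 0.001]
ft_force: [-1.3, 1.8, 4.4]
width: -0.0
gripper_force: 2.6
```

{"fn": "arm_command", "kwargs": {"commands": [[[0,0,-1.5],[0,0,0]],[[0,0,-1.5],[0,0,0]],[[1.1,-3.3,-1.5],[0,0,0]],[[2.2,-6.6,-1.7],[0,0,0]],[[2.2,-6.6,-1.7],[0,0,0]]]}}

```text
t: 26.52
position: [498.7, 275.3, 70.0]
orientation: [0.586, 0.81, 0.003, 0.002]
ft_force: [-1.3, 2.5, 8.0]
width: -0.0
gripper_force: 4.0
```

{"fn": "arm_command", "kwargs": {"commands": [[[0,0,15],[0,0,0]],[[0,0,40],[0,0,0]],[[0,0,80],[0,0,0]],[[-20,0,120],[0,0,0]],[[-60,0,140],[0,0,0]],[[-60,0,140],[0,0,0]],[[-60,0,140],[0,0,0]]]}}

```text
t: 27.1
position: [436.1, 274.7, 209.4]
orientation: [0.585, 0.811, 0.003, 0.002]
ft_force: [0.4, 0.7, -0.6]
width: -0.2
gripper_force: 0.0
```

```bash
python3 - <<'E'
from h import *
from plant import sensors,optics
s=sensors.sense();print(s['position'])
c=optics.camera('wrist')
W=wworld(c,s)[0];z=W[...,2]
a=np.radians(18.1);ex=np.array([np.cos(a),np.sin(a)]);ey=np.array([-ex[1],ex[0]])
X=(W[...,:2]-[525.6,185.9])@ex;Y=(W[...,:2]-[525.6,185.9])@ey
for x in(-15,-5,5,15):
    m=(abs(X-x)<4)&(abs(Y)<25);print(x,'nose',np.percentile(Y[m&(z>96)],[1,4]),'cassette to',np.percentile(Y[m&(z<86)&(Y<8)],99))
E
```

```text
[436.12530649 274.70194827 209.40821213]
-15 nose [2.71085806 3.87078934] cassette to -7.1739095118095575
-5 nose [2.93577094 3.18025307] cassette to -7.01252064479709
5 nose [2.74300124 3.04552129] cassette to -7.1151411082894525
15 nose [2.41464783 2.87333864] cassette to -7.696473424803062
```

The nose did not move over about 26 mm of further stroke, so the wheel is at its stop. The arm is clear.

```bash
python3 -c "
from plant import workorder;print(workorder.hand_in())"
```

```text
the job is handed in; nothing more can be done
None
```

I handed in the job at about 27 s; no verdict came back. By camera, the cassette is window side up and fully down in the loader, the tongue is out to the wheel's stop, and the pot, bottle and beaker stand where they were.

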